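# Roll the core tube onto the scan line

## Robot

A 6-joint arm with a two-finger parallel gripper is mounted at the origin on the work surface. World frame = base frame: x ahead of the robot, y to its left, z up, the work surface at z = 0. Lengths are in m, angles in rad, forces in N, time in s.
With the tool pointing down it reaches from about 0.325 to 1 m from the base axis. Payload 5.1 kg.
Tool frame: the origin (TCP) lies midway between the tips of the shut fingers; the grasp point (between the pads) lies 19 mm behind it; z points along the fingers, y is the direction in which the jaws open and shut (so a half turn about z gives the same grasp; the last joint's range is limited). The gripper opens to 85 mm and grips with 20 to 120 N. Pads are 22 mm wide; open, the fingers measure 114 mm over their backs; the gripper's body (76 mm by 85 mm) begins 54 mm behind the grasp point. The pads swing forward as they close: fully open they stand 13 mm farther back than shut.
Start: joints at [-0.083, 0.124, 1.65, -0, 1.367, -0.083], TCP at [0.65, -0, 0.231] pointing down, gripper open.
Joint ranges: [-2.61, 2.61], [-1.02, 2.33], [0.03, 2.71], [-1.35, 4.49], [0.32, 2.68], [-2.91, 2.91]. Speed limits (rad/s): [2.57, 2.57, 3.14, 3.14, 3.14, 3.14].

## Interface

Orientations are given as a unit quaternion [x, y, z, w].
In Python, from station import robot gives the robot as it stands. The module is installed in compiled form; this text tells all that it offers.
- The arm moves only by the tool drive_tool, never from a script. Its arguments are lists of equal length, an entry for each row: "translation": the shift along the tool's x, y, z in mm, a list of three; "turn": the turn about the tool's z in degrees. In form: {"translation": [[x, y, z], ...], "turn": [turn, ...]}. A call has 1 to 20 rows; each row is the pose to reach, as a shift and turn from the pose measured when the call began, along the tool's axes at that moment; what a row does not reach only later rows make up. A row lasts 1/10 s, in which the tool goes at most 50 mm and 8.59 degrees, less where a joint would pass 70% of its speed; a pose out of reach is approached as far as the arm can. A call with a gripper value outside its range is refused whole. "jaw" is the gripper command: -1 is fully open, 1 is shut, values between are in proportion, set as the call begins (left out, the last holds). The fingers move at their own pace and stop on an object; the grip force is fixed at half the most. Time passes only in rows, so rows that repeat a pose let the fingers close. It gives the time, the measured TCP pose, the force and the opening at its end, in the units of the state.
- robot.read_state(): the state, without advancing time (a new reading comes with each control period).
- robot.capture(name): name is "scene" or "side" or "wrist"; returns a dict with "frame" (384x512x3 uint8, blue, green, red), "z_map" (384x512 float32, m along the optical axis (not along the pixel's ray), 0 where there is no reading), "K" (3x3 intrinsics, pixels), "pose" (4x4, takes a point from camera to world coordinates). Camera axes: x right, y up, looking along -z (the intrinsics and any distortion apply to the point x, -y, -z); pixel columns grow to the right and rows downward; lengths in m; the calibration is good to about 2 mm. The wrist camera is an equidistant fisheye: a pixel r from the principal point sees the ray r / f radians off the axis. A picture is of the moment at which its call begins.
- robot.finish_job(): hands the job in, once; it reports no verdict.
The state is a dict: "t": time; "q": joint angles; "joint_velocities": joint speeds; "effort": joint torques, N m; "position": TCP position; "tool_rot": TCP orientation; "wrist_force": force on the tool from outside, world axes, zero at the start; "torque": the same for the moment, N m; "finger_gap": finger opening in m.
Only numpy, scipy, OpenCV 4.12 (cv2) and the standard library are available. Lean on these libraries where they do the work, as an engineer would, in place of code of your own. Each camera call takes 0.05 s, during which the arm holds its last target.

## Task

Using fingertips only, push the blue-capped core tube so that it rolls across the scanning pad and comes to rest centred on the black line and lying along it, with the line showing past both of its ends. Roll it, do not slide, pick up or carry it, and leave the orange-capped tube and everything else on the bench where they are.

Things in the scene. Friction and masses are not known exactly. Their poses are not given: they have to be found in the camera images.
- blue_tube: Tube to roll: cylinder of banded brown sediment, blue caps, lying on the pad left or right of the line, 65-105 mm off it, up to 4 degrees askew. 36 mm diameter throughout, 150 mm long, 0.24 kg, smooth. Origin on its axis at mid-length, 18 mm above the pad. x runs along the tube; z is up at the start and turns as it rolls. Rolls freely if pushed at or above mid-height; coasts little.
- orange_tube: The tube to leave alone: same size and make with orange caps, lying on the pad on the other side of the line, same frame.
- line (a point): Middle of the black line, on the pad's top face, 12 mm above the bench. The line is 250 mm long, 10 mm wide and runs along this frame's x; y points across it (the way tubes roll), z up. The scanning pad is flat, fixed, white with an aluminium rim, 300 mm along x by 360 mm along y, centred here, turned on the bench.
- beaker: Clear open beaker, 60 mm diameter, 75 mm tall, standing on the bench beside the pad's +y edge. Origin: centre of its underside.
- jar: Amber jar with white lid, 54 mm diameter, 65 mm tall, standing on the bench beside the pad's -y edge. Origin: centre of its underside.
- blue_bottle: Clear bottle with a blue cap, 72 mm diameter, 150 mm tall, standing on the left of the bench. Origin: centre of its underside.
- green_bottle: White bottle with a green cap, 64 mm diameter, 130 mm tall, standing on the right of the bench. Origin: centre of its underside.
- spatula: Spatula, 200 mm long, lying on the right of the bench, along its x.

How it is judged:
By the outcome, as a careful person would: the job done as asked, in the order asked, and still so for the second after the job is handed in, with the robot touching nothing.
It also fails if it takes over 38 s, if anything falls off the work surface, if the arm or the gripper's body presses on something with over 40 N, if the wrist force passes 120 N, or if a joint passes its speed limit or range.

## Working session

There is one attempt and no reset: what is moved stays moved. The work goes in short steps, Python scripts to look and compute and a tool call to move; the robot and the scene stay as the last step left them, time stands still between calls to the robot, and variables do not carry over. Pictures are saved under pics/ and viewed, and the job is handed in when it is done.

Besides the shell and the picture viewer there is one more tool, called after "Call:" as a command line: name --pt "numbers of a row" for each row, then --argument value for the rest. drive_tool: Moves the arm, as the interface text tells. Its arguments: {"type":"object","properties":{"translation":{"type":"array"},"turn":{"type":"array"},"jaw":{"type":"number"}},"required":["translation","turn"]}

```bash
mkdir -p pics; python3 - <<'E'
from station import robot
import cv2,numpy as np,pickle
s=robot.read_state();print(s)
for n in["scene","side"]:
    c=robot.capture(n);pickle.dump(c,open(n+'.pkl','wb'));cv2.imwrite(f'pics/{n}0.png',c['frame']);print(n,c['K'],c['pose'])
E
```

```text
{'t': 0.0, 'q': array([-8.25808432e-02,  1.24518437e-01,  1.65167453e+00,  1.57636245e-05,
        1.36751327e+00, -8.26093941e-02]), 'joint_velocities': array([ 0.00023395,  0.00034884, -0.00106906, -0.0015271 ,  0.00024447,
       -0.00029615]), 'effort': array([ 3.96925461e-04, -4.23608243e+01, -3.65454090e+01,  2.94756808e-05,
        6.89593100e-03,  2.82237529e-06]), 'position': array([6.49385609e-01, 3.85049010e-05, 2.30044084e-01]), 'tool_rot': array([ 7.07097423e-01,  7.07115350e-01, -6.77178104e-04, -8.11356105e-04]), 'wrist_force': array([-0.49389131,  0.50776358,  0.08394153]), 'torque': array([-0.06777487,  0.00357349,  0.0084578 ]), 'finger_gap': 0.08539066665904174}
scene [[371.62641949   0.         250.91307835]
 [  0.         371.62641949 192.78395645]
 [  0.           0.           1.        ]] [[ 0.4827947  -0.74142226  0.46604969  1.04871729]
 [ 0.87568535  0.40314164 -0.2658044  -0.30115437]
 [ 0.00918926  0.53644185  0.84388726  1.04018138]
 [ 0.          0.          0.          1.        ]]
side [[349.70754574   0.         258.30677675]
 [  0.         349.70754574 191.32805493]
 [  0.           0.           1.        ]] [[ 0.92024639  0.20382622 -0.33406802  0.14179675]
 [-0.39079955  0.52346808 -0.75713729 -0.89142255]
 [ 0.02054951  0.8273065   0.56137481  0.7090095 ]
 [ 0.          0.          0.          1.        ]]
```

View pics/scene0.png

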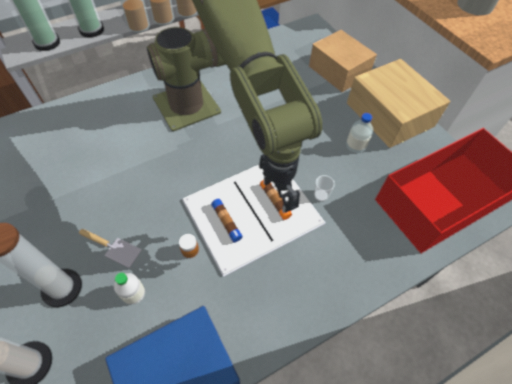

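View pics/side0.png

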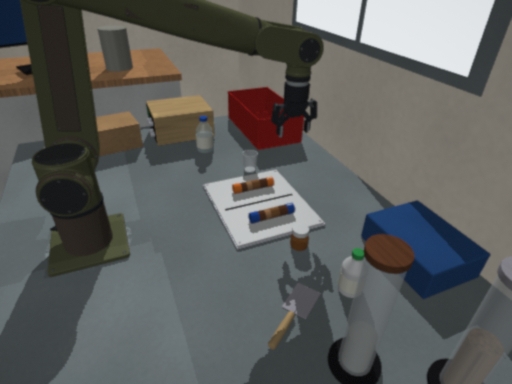

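The scene view shows the blue tube at about (228,220), the line running (237,183) to (271,239), and the jar at (189,243). The side view shows the blue tube at (272,212), the line at (258,201), and the orange tube at (253,185).

```bash
cat > h.py <<'E'
import numpy as np,cv2
def ray(c,uv,z):
    K,P=c['K'],c['pose'];uv=np.atleast_2d(uv).astype(float)
    d=np.c_[(uv[:,0]-K[0,2])/K[0,0],-(uv[:,1]-K[1,2])/K[1,1],-np.ones(len(uv))]@P[:3,:3].T
    return P[:3,3]+d*((z-P[2,3])/d[:,2])[:,None]
def blob(m,x,y):
    n,l,st,ce=cv2.connectedComponentsWithStats(m.astype(np.uint8),connectivity=8)
    return n,l,st,ce
def linefit(p):
    c=p.mean(0);u,s,v=np.linalg.svd(p-c,full_matrices=False);d=v[0]*np.sign(v[0][0]);t=(p-c)@d
    return c,d,t.min(),t.max()
def measure(c,roi,verbose=True):
    """roi x0,y0,x1,y1; returns line and blue tube in world"""
    f=c['frame'].astype(int);b,g,r=f[...,0],f[...,1],f[...,2]
    M=np.zeros(f.shape[:2],bool);M[roi[1]:roi[3],roi[0]:roi[2]]=1
    out={}
    black=M&(f.max(2)<75)&(f.max(2)-f.min(2)<30)
    blue=M&(b>r+50)&(b>g+30)
    for nm,m in(('black',black),('blue',blue)):
        n,l,st,ce=blob(m,0,0)
        print(nm,[(i,st[i].tolist(),ce[i].round(1).tolist()) for i in range(1,n) if st[i,4]>8])
    return black,blue
E
python3 - <<'E'
from h import *
import pickle
for n,roi in(("scene",(180,165,325,272)),("side",(200,170,325,245))):
    c=pickle.load(open(n+'.pkl','rb'));print(n);measure(c,roi)
    x0,y0,x1,y1=roi
    cv2.imwrite(f'pics/{n}z.png',cv2.resize(c['frame'][y0:y1,x0:x1],None,fx=5,fy=5,interpolation=cv2.INTER_NEAREST))
E
```

```text
scene
black [(1, [260, 165, 39, 46, 798], [281.5, 181.6])]
blue [(1, [212, 198, 11, 10, 70], [216.5, 202.5]), (2, [230, 229, 12, 13, 109], [235.5, 235.0])]
side
black [(1, [200, 170, 5, 3, 14], [201.9, 170.9]), (3, [254, 184, 13, 5, 23], [261.3, 186.3]), (4, [243, 188, 5, 4, 13], [244.8, 189.8]), (5, [279, 206, 10, 10, 34], [284.4, 211.9]), (6, [259, 212, 8, 9, 27], [261.6, 217.4]), (9, [310, 227, 14, 4, 19], [316.4, 228.5]), (10, [257, 235, 34, 10, 54], [274.4, 240.0])]
blue [(1, [287, 203, 7, 10, 45], [290.5, 207.6]), (2, [250, 211, 9, 11, 83], [254.0, 216.2])]
```

View pics/scenez.png

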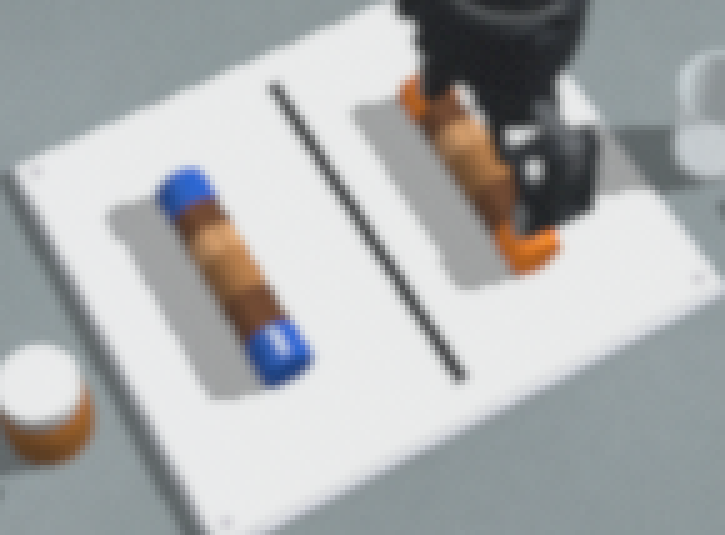

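View pics/sidez.png

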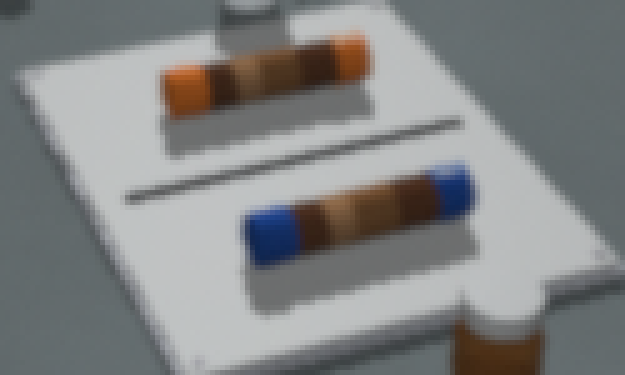

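```bash
cat >> h.py <<'E'
def sub(c,seed_line,tube_roi):
    """seed_line: two pixel ends; tube_roi polygon for tube"""
    f=c['frame'].astype(float);H,W=f.shape[:2];g=f.mean(2);sat=f.max(2)-f.min(2)
    a,b=map(np.array,seed_line);d=(b-a)/np.linalg.norm(b-a);n=np.array([-d[1],d[0]])
    L=np.linalg.norm(b-a)
    pts=[]
    for t in np.arange(-4,L+4,1):
        s=np.arange(-4,4.01,.25);q=(a+d*t+s[:,None]*n).astype(np.float32)
        v=cv2.remap(g.astype(np.float32),q[:,0].reshape(1,-1),q[:,1].reshape(1,-1),cv2.INTER_LINEAR)[0]
        w=np.clip(np.percentile(v,75)-v-25,0,None)
        if w.max()>40 : pts.append(a+d*t+n*(w@s/w.sum()))
    lp=ray(c,np.array(pts),0.012)
    m=np.zeros((H,W),np.uint8);cv2.fillPoly(m,[np.array(tube_roi)],1)
    fr=f;m=(m>0)&(sat>45)
    v,u=np.nonzero(m);tp=ray(c,np.c_[u,v],0.030)
    return lp,tp,m
def fit2(p):
    c,d,a,b=linefit(p[:,:2]);return c+d*(a+b)/2,d,b-a
def tubefit(tp):
    # axis from cross-section means in bins along the axis
    c,d,L=fit2(tp);n=np.array([-d[1],d[0]])
    for _ in range(3):
        q=tp[:,:2]-c;t=q@d;s=q@n
        k=np.abs(t)<L/2-.02
        bins=np.round(t[k]/.004).astype(int)
        B=np.array([(t[k][bins==i].mean(),(s[k][bins==i].min()+s[k][bins==i].max())/2) for i in np.unique(bins)])
        A=np.polyfit(B[:,0],B[:,1],1);c=c+n*A[1];d=d+n*A[0];d/=np.linalg.norm(d);n=np.array([-d[1],d[0]])
    t=(tp[:,:2]-c)@d
    return c+d*(t.min()+t.max())/2,d,t.max()-t.min()
E
cat > m0.py <<'E'
from h import *
import pickle
P={"scene":(((234.5,182),(272,240)),[(206,200),(218,194),(246,234),(244,246),(230,246)]),
   "side":(((225,210),(292,194)),[(246,212),(292,201),(298,212),(254,226),(246,222)])}
for n in P:
    c=pickle.load(open(n+'.pkl','rb'));lp,tp,m=sub(c,*P[n])
    lc,ld,LL=fit2(lp);tc,td,TL=tubefit(tp)
    an=np.array([-ld[1],ld[0]])
    print(n,'line',lc.round(4),np.degrees(np.arctan2(ld[1],ld[0])).round(2),LL.round(3),'tube',tc.round(4),np.degrees(np.arctan2(td[1],td[0])).round(2),TL.round(3),'rel along/across',((tc-lc)@ld).round(4),((tc-lc)@an).round(4))
E
python3 m0.py
```

```text
scene line [ 0.5387 -0.0046] 0.23 0.243 tube [ 0.5375 -0.0956] 0.91 0.162 rel along/across -0.0016 -0.0911
side line [ 0.5367 -0.0086] 0.11 0.241 tube [ 0.5425 -0.0928] -3.51 0.159 rel along/across 0.0056 -0.0842
```

```bash
python3 - <<'E'
from station import robot
from h import *
import pickle
c=robot.capture("wrist");pickle.dump(c,open('wrist.pkl','wb'));cv2.imwrite('pics/wrist0.png',c['frame']);print(c['K'],c['pose'])
# depth-based tube points
for n in("scene","side"):
    c=pickle.load(open(n+'.pkl','rb'));z=c['z_map'];v,u=np.nonzero(z>0);K=c['K'];d=z[v,u]
    p=np.c_[(u-K[0,2])/K[0,0]*d,-(v-K[1,2])/K[1,1]*d,-d]@c['pose'][:3,:3].T+c['pose'][:3,3]
    pad=p[(abs(p[:,0]-.54)<.1)&(p[:,1]>-.065)&(p[:,1]<-.03)];print(n,'pad z',np.median(pad[:,2]))
    k=(abs(p[:,0]-.54)<.1)&(abs(p[:,1]+.095)<.04)&(p[:,2]>.03)&(p[:,2]<.07);q=p[k]
    print(len(q),q.min(0),q.max(0))
    cc,dd,L=fit2(q);print(cc,np.degrees(np.arctan2(dd[1],dd[0])),L, np.percentile(q[:,2],[50,90,99]))
    j=p[(abs(p[:,0]-.54)<.2)&(p[:,1]<-.17)&(p[:,1]>-.3)&(p[:,2]>.05)&(p[:,2]<.09)];print('jar',len(j),np.median(j,0),j.min(0),j.max(0))
E
```

```text
[[297.31863964   0.         256.55620644]
 [  0.         297.31863964 193.31915324]
 [  0.           0.           1.        ]] [[ 9.99998636e-01 -2.34092831e-04  1.63514056e-03  6.50372982e-01]
 [-2.78680365e-04  9.51807442e-01  3.06696130e-01  7.82519343e-02]
 [-1.62813432e-03 -3.06696168e-01  9.51806078e-01  3.73328120e-01]
 [ 0.00000000e+00  0.00000000e+00  0.00000000e+00  1.00000000e+00]]
scene pad z 0.527655629018735
508 [ 0.46483308 -0.11598328  0.03030586] [ 0.61618045 -0.08045837  0.05322965]
[ 0.54053808 -0.10031237] 0.247585447042737 0.15126693193850452 [0.04448986 0.04829176 0.0507469 ]
jar 230 [ 0.56770582 -0.23540444  0.06485315] [ 0.54062638 -0.25849709  0.05085177] [ 0.58929538 -0.21208635  0.06999169]
side pad z 0.5230131544096559
387 [ 0.46397278 -0.12029574  0.03014248] [ 0.61436237 -0.0885216   0.04760704]
[ 0.53916991 -0.10810164] 0.04594906844503036 0.15038490337803717 [0.04151146 0.04531265 0.04675126]
jar 196 [ 0.5607861  -0.24220374  0.06223533] [ 0.54110215 -0.26215184  0.05002765] [ 0.5886968  -0.21488188  0.06556001]
```

View pics/wrist0.png

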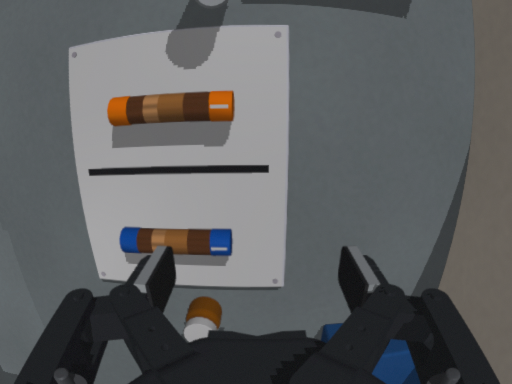

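```bash
cat >> h.py <<'E'
def wray(c,uv,z):
    K,P=c['K'],c['pose'];uv=np.atleast_2d(uv).astype(float)
    D=uv-[K[0,2],K[1,2]];r=np.hypot(*D.T)+1e-9;th=r/K[0,0]
    d=np.c_[D[:,0]/r*np.sin(th),-D[:,1]/r*np.sin(th),-np.cos(th)]@P[:3,:3].T
    return P[:3,3]+d*((z-P[2,3])/d[:,2])[:,None]
def wmeasure(c,box=None,gline=None,zt=.030):
    f=c['frame'].astype(float);sat=f.max(2)-f.min(2);H,W=sat.shape
    m=((sat>40)).astype(np.uint8)
    n,l,st,ce=cv2.connectedComponentsWithStats(m)
    x0,y0,x1,y1=box
    mm=np.zeros_like(m);mm[y0:y1,x0:x1]=m[y0:y1,x0:x1]
    v,u=np.nonzero(mm);tp=wray(c,np.c_[u,v],zt)
    x0,y0,x1,y1=gline
    k=np.zeros_like(m);k[y0:y1,x0:x1]=((f.max(2)<70)&(sat<30))[y0:y1,x0:x1]
    v,u=np.nonzero(k);lp=wray(c,np.c_[u,v],.012)
    return lp,tp
def rep(lc,ld,tc,td,LL,TL):
    an=np.array([-ld[1],ld[0]]);dg=lambda d:np.degrees(np.arctan2(d[1],d[0])).round(2)
    print('line',lc.round(4),dg(ld),LL.round(3),'tube',tc.round(4),dg(td),TL.round(3),'rel along/across',((tc-lc)@ld).round(4),((tc-lc)@an).round(4))
E
python3 - <<'E'
from h import *
import pickle
c=pickle.load(open('wrist.pkl','rb'))
lp,tp=wmeasure(c,(112,220,240,262),(80,155,280,185))
l=fit2(lp);t=tubefit(tp);rep(l[0],l[1],t[0],t[1],l[2],t[2])
lp,tp=wmeasure(c,(100,85,240,130),(80,155,280,185))
t=tubefit(tp);print('orange');rep(l[0],l[1],t[0],t[1],l[2],t[2])
print('padcorners',wray(c,[(74,54),(278,35),(275,281),(103,273)],.012).round(4))
E
```

```text
line [ 0.5389 -0.0063] 0.16 0.248 tube [ 0.5372 -0.0979] -0.61 0.159 rel along/across -0.002 -0.0916
orange
line [ 0.5389 -0.0063] 0.16 0.248 tube [0.5433 0.0755] 0.39 0.16 rel along/across 0.0047 0.0818
padcorners [[ 0.4025  0.16    0.012 ]
 [ 0.6753  0.1597  0.012 ]
 [ 0.6766 -0.1727  0.012 ]
 [ 0.4038 -0.1723  0.012 ]]
```

The wrist view shows the line at row ~171 and the blue tube centred at about (177,241). It is ~91 mm on the -y side of the line and nearly parallel to it. I'll stand the open fingers (spread along the tube) behind it.

Call:
drive_tool --pt "-15 -11 5" --pt "-35 -25 20" --pt "-55 -40 40" --pt "-75 -55 60" --pt "-95 -70 80" --pt "-115 -85 95" --pt "-135 -100 110" --pt "-148 -108 125" --pt "-150 -110 135" --pt "-150 -110 145" --pt "-150 -110 160" --pt "-150 -110 170" --pt "-150 -110 180" --pt "-150 -110 190" --pt "-150 -110 190" --pt "-150 -110 190" --turn '[0,0,0,0,0,0,0,0,0,0,0,0,0,0,0,0]' --jaw -1

```text
t: 1.75
position: [0.5393, -0.1499, 0.0403]
tool_rot: [0.707, 0.707, -0.001, -0.001]
wrist_force: [0.1, -0.4, 0.6]
finger_gap: 0.0855
```

```bash
cat > look.py <<'E'
import sys
from station import robot
from h import *
import pickle
i=sys.argv[1]
for n in sys.argv[2:]:
    c=robot.capture(n);pickle.dump(c,open(f'{n}{i}.pkl','wb'));cv2.imwrite(f'pics/{n}_{i}.png',c['frame'])
s=robot.read_state();print(s['t'],s['position'].round(4),s['tool_rot'].round(4),s['wrist_force'].round(2),s['finger_gap'])
E
python3 look.py 1 wrist side
```

```text
1.85 [ 0.5397 -0.1501  0.0411] [ 7.071e-01  7.071e-01 -3.000e-04 -1.000e-04] [-0.45  0.33  0.12] 0.08571387466319168
```

View pics/wrist_1.png

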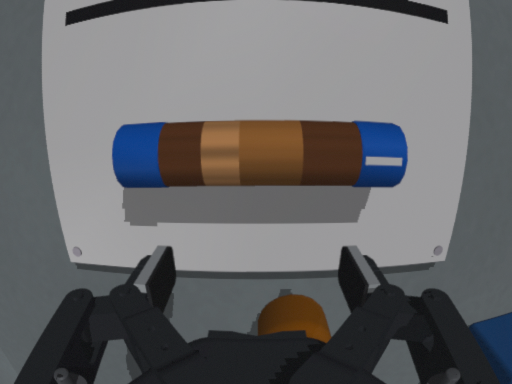

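View pics/side_1.png

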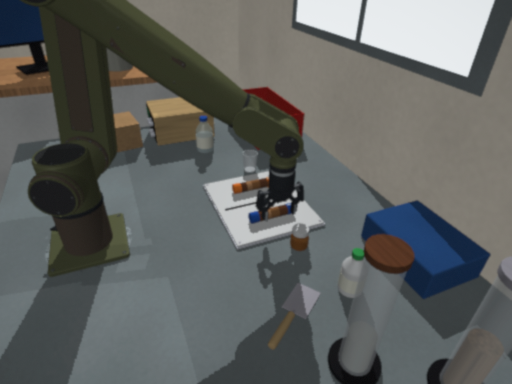

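The wrist view shows the tube centred at (260,154) with the fingers clear behind it; the line is visible at the top and the jar is behind the palm. I'll measure from this closer view.

```bash
python3 - <<'E'
from h import *
import pickle
c=pickle.load(open('wrist1.pkl','rb'))
lp,tp=wmeasure(c,(100,110,420,200),(60,0,455,30))
k=lp[:,0];l=fit2(lp);t=tubefit(tp);rep(l[0],l[1],t[0],t[1],l[2],t[2])
print(wray(c,[(65,17),(449,14)],.012), c['pose'][:3,3])
E
```

```text
line [ 0.5396 -0.0066] 0.22 0.25 tube [ 0.5418 -0.0975] 0.67 0.169 rel along/across 0.0019 -0.0909
[[ 0.41377551 -0.00494056  0.012     ]
 [ 0.66667983 -0.00269234  0.012     ]] [ 0.54018123 -0.07162079  0.18347267]
```

Call:
drive_tool --pt "0 0 10" --pt "0 0 19" --pt "0 0 26" --pt "0 0 29" --pt "0 0 29" --pt "5 0 29" --pt "10 0 29" --pt "13 0 29" --pt "15 0 29" --pt "15 0 29" --turn '[0,0,0,0,0,0,0,0,0,0]'

```text
t: 2.85
position: [0.5399, -0.1348, 0.0123]
tool_rot: [0.707, 0.707, -0.0, 0.0]
wrist_force: [0.1, -0.1, -0.2]
finger_gap: 0.0855
```

```bash
python3 look.py 2 wrist side; python3 - <<'E'
import cv2
f=cv2.imread('pics/side_2.png')[165:245,200:325];cv2.imwrite('pics/side_2z.png',cv2.resize(f,None,fx=5,fy=5,interpolation=cv2.INTER_CUBIC))
E
```

```text
2.95 [ 0.5398 -0.1351  0.0122] [ 7.070e-01  7.072e-01 -2.000e-04  1.000e-04] [-0.01  0.43 -0.05] 0.08521980546831619
```

View pics/wrist_2.png

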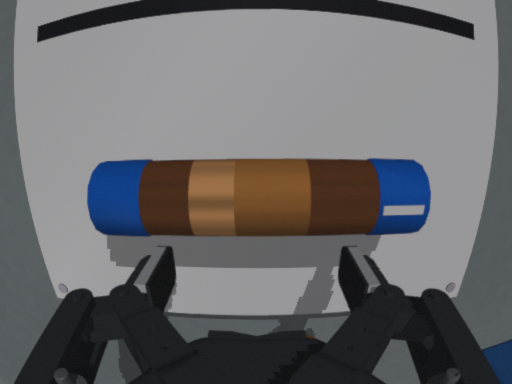

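View pics/side_2z.png

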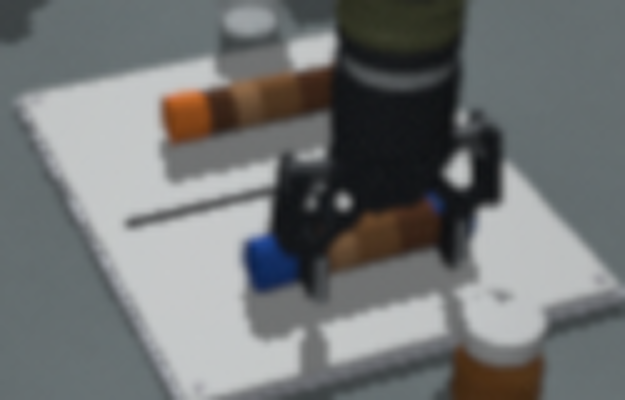

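The wrist view shows the tube at row ~197 with both fingertips (rows ~250) just behind it. Nothing is touching yet. Next is a slow push that stops short of the line.

Call:
drive_tool --pt "3 0 0" --pt "6 0 0" --pt "9 0 0" --pt "12 0 0" --pt "15 0 0" --pt "19 0 0" --pt "23 0 0" --pt "27 0 0" --pt "31 0 0" --pt "35 0 0" --pt "39 0 0" --pt "43 0 0" --pt "47 0 0" --pt "51 0 0" --pt "55 0 0" --pt "58 0 0" --pt "61 0 0" --pt "63 0 0" --pt "64 0 0" --pt "65 0 0" --turn '[0,0,0,0,0,0,0,0,0,0,0,0,0,0,0,0,0,0,0,0]'

```text
t: 4.95
position: [0.5399, -0.0701, 0.0123]
tool_rot: [0.707, 0.707, -0.0, 0.0]
wrist_force: [0.1, -0.1, 0.3]
finger_gap: 0.0855
```

```bash
python3 look.py 3 wrist side; python3 - <<'E'
import cv2
f=cv2.imread('pics/side_3.png')[165:245,200:325];cv2.imwrite('pics/side_3z.png',cv2.resize(f,None,fx=5,fy=5,interpolation=cv2.INTER_CUBIC))
E
```

```text
5.05 [ 0.5398 -0.07    0.0122] [ 7.070e-01  7.072e-01 -2.000e-04  1.000e-04] [-0.38  0.23  0.79] 0.08524809408111866
```

View pics/wrist_3.png

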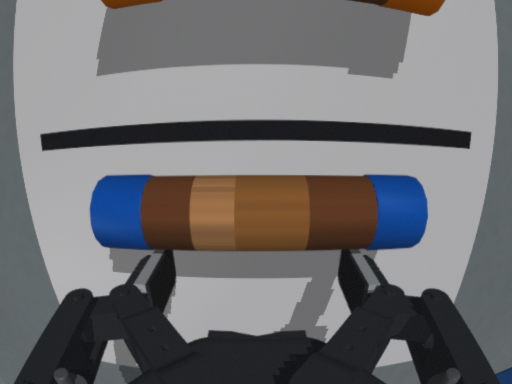

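View pics/side_3z.png

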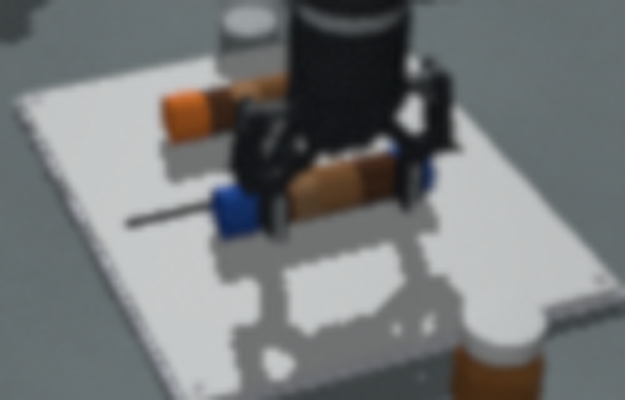

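The wrist view shows the tube at row ~212, still square to the gripper, with the line ahead at row ~131. The white label has turned out of sight, so it is rolling. Measuring the gap.

```bash
python3 - <<'E'
from h import *
import pickle
c=pickle.load(open('wrist3.pkl','rb'))
lp,tp=wmeasure(c,(80,165,440,255),(35,115,480,155))
l=fit2(lp);t=tubefit(tp);rep(l[0],l[1],t[0],t[1],l[2],t[2])
c=pickle.load(open('wrist2.pkl','rb'))
lp,tp=wmeasure(c,(80,150,440,240),(35,0,480,45))
l=fit2(lp);t=tubefit(tp);rep(l[0],l[1],t[0],t[1],l[2],t[2])
E
```

```text
line [ 0.5395 -0.0059] 0.25 0.25 tube [ 0.5416 -0.041 ] 0.33 0.174 rel along/across 0.002 -0.0352
line [ 0.5396 -0.0063] 0.23 0.25 tube [ 0.5417 -0.0984] 0.52 0.174 rel along/across 0.0017 -0.0921
```

Call:
drive_tool --pt "1 0 0" --pt "3 0 0" --pt "5 0 0" --pt "8 0 0" --pt "11 0 0" --pt "14 0 0" --pt "17 0 0" --pt "20 0 0" --pt "23 0 0" --pt "25 0 0" --pt "27 0 0" --pt "28 0 0" --pt "29 0 0" --pt "30 0 0" --pt "30.5 0 0" --pt "31 0 0" --pt "31.5 0 0" --pt "32 0 0" --pt "32 0 0" --turn '[0.2,0.2,0.2,0.2,0.2,0.2,0.2,0.2,0.2,0.2,0.2,0.2,0.2,0.2,0.2,0.2,0.2,0.2,0.2]'

```text
t: 6.95
position: [0.5398, -0.038, 0.0122]
tool_rot: [0.708, 0.706, -0.0, 0.0]
wrist_force: [-0.7, 0.3, -0.2]
finger_gap: 0.0855
```

```bash
python3 look.py 4 wrist; cat >> h.py <<'E'
def axisfit(c,box,zt=.030):
    """tube axis in wrist view: per world-x slice, the bisector of the two silhouette rays in the y-z plane"""
    lp,tp=wmeasure(c,box,(0,0,1,1),zt)
    C=c['pose'][:3,3];h=C[2]-zt;B=[]
    b=np.round(tp[:,0]/.004).astype(int);x=tp[:,0]
    for i in np.unique(b):
        s=tp[b==i]
        if s[:,1].max()-s[:,1].min()<.033 or abs(i*.004-x.mean())>.055: continue
        a=np.arctan((np.array([s[:,1].min(),s[:,1].max()])-C[1])/h)
        B.append((s[:,0].mean(),C[1]+h*np.tan(a.mean())))
    B=np.array(B);A=np.polyfit(B[:,0],B[:,1],1)
    return A,(x.min()+x.max())/2
E
python3 - <<'E'
from h import *
import pickle
for i,bx,lb in((2,(80,150,440,240),(35,0,480,45)),(3,(80,165,440,255),(35,115,480,155)),(4,(80,165,440,260),None)):
    c=pickle.load(open(f'wrist{i}.pkl','rb'));A,xm=axisfit(c,bx);print(i,'tube y at .5395',np.polyval(A,.5395),'ang',np.degrees(A[0]),'xm',xm)
E
```

```text
7.0 [ 0.5398 -0.038   0.0122] [ 7.082e-01  7.060e-01 -2.000e-04  0.000e+00] [ 0.1   0.48 -0.19] 0.08565361258314286
2 tube y at .5395 -0.09837265036610064 ang 0.7592145576469022 xm 0.5417731984741241
3 tube y at .5395 -0.04135424880848275 ang -0.08261188616126022 xm 0.5416423091262064
4 tube y at .5395 -0.009112684654921337 ang -0.0898938558243443 xm 0.5417647298847659
```

View pics/wrist_4.png

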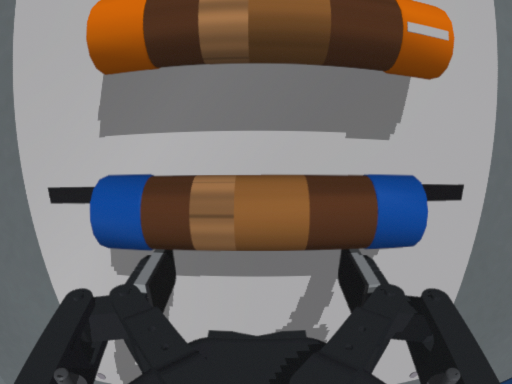

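The wrist view shows the tube (rows 175–250) nearly over the line, which shows at both ends ((70,194) and (445,191)). About 3 mm remain. My 0.2° trim turned the wrong way, so I'll turn it back.

Call:
drive_tool --pt "0.3 0 0" --pt "0.6 0 0" --pt "1 0 0" --pt "1.4 0 0" --pt "1.8 0 0" --pt "2.1 0 0" --pt "2.4 0 0" --pt "2.6 0 0" --pt "2.8 0 0" --pt "3 0 0" --pt "3 0 0" --turn '[-0.1,-0.2,-0.3,-0.4,-0.4,-0.4,-0.4,-0.4,-0.4,-0.4,-0.4]'

```text
t: 8.1
position: [0.5398, -0.035, 0.0122]
tool_rot: [0.706, 0.708, -0.0, 0.0]
wrist_force: [-0.1, 0.8, -0.2]
finger_gap: 0.0852
```

Call:
drive_tool --pt "-1 0 0" --pt "-4 0 0" --pt "-9 0 0" --pt "-15 0 0" --pt "-22 0 0" --pt "-28 0 -10" --pt "-32 0 -30" --pt "-35 0 -55" --pt "-35 0 -85" --pt "-35 0 -110" --pt "-35 0 -130" --pt "-35 0 -140" --pt "-35 0 -140" --turn '[0,0,0,0,0,0,0,0,0,0,0,0,0]'

```text
t: 9.4
position: [0.5411, -0.0705, 0.1545]
tool_rot: [0.706, 0.708, 0.001, 0.002]
wrist_force: [-0.6, -1.3, 0.4]
finger_gap: 0.085
```

```bash
python3 look.py 5 wrist scene side
```

```text
9.55 [ 0.5392 -0.0699  0.1509] [ 0.7058  0.7084 -0.0008 -0.0009] [0.36 0.16 0.22] 0.08519619248296918
```

View pics/wrist_5.png

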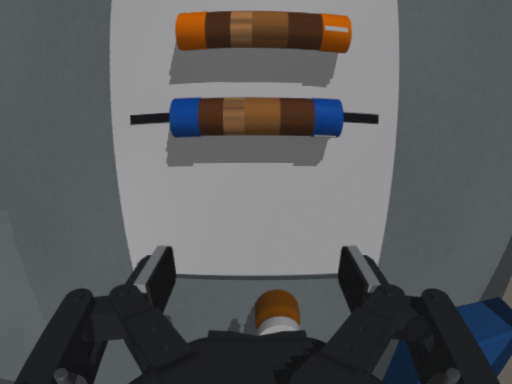

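View pics/side_5.png

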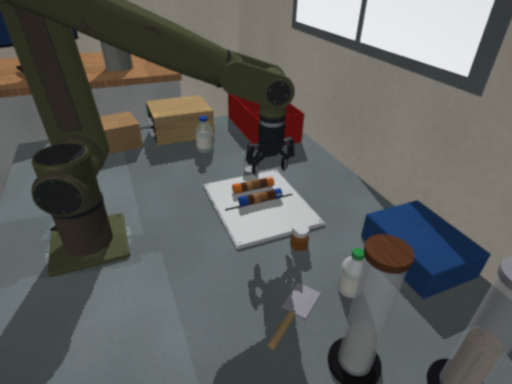

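The wrist view shows the tube centred at (257,117), with the line stubs at (150,118) and (360,118) past both ends. I'll take a settled picture and measure it.

```bash
python3 look.py 6 wrist; python3 - <<'E'
from h import *
import pickle
for i in(5,6):
    c=pickle.load(open(f'wrist{i}.pkl','rb'));A,xm=axisfit(c,(160,85,355,145))
    f=c['frame'].astype(int);k=(f.max(2)<70)&(np.ptp(f,axis=2)<30);m=np.zeros_like(k);m[108:128,125:167]=1;m[108:128,347:385]=1
    v,u=np.nonzero(k&m);p=wray(c,np.c_[u,v],.012)
    for s in(p[p[:,0]<.54],p[p[:,0]>.54]): print('stub',s[:,0].min(),s[:,0].max(),'y',s[:,1].mean(),'tube axis',np.polyval(A,s[:,0].mean()))
    print(np.degrees(A[0]),xm)
c=pickle.load(open('scene5.pkl','rb'));cv2.imwrite('pics/scene5z.png',cv2.resize(c['frame'][165:272,180:325],None,fx=5,fy=5,interpolation=cv2.INTER_CUBIC))
E
```

```text
9.6 [ 0.539  -0.0698  0.1505] [ 0.7058  0.7084 -0.001  -0.0012] [ 0.16 -0.63 -0.39] 0.08548232538277273
stub 0.41526759226825927 0.4536123138399967 y -0.006339533249521579 tube axis -0.005625856186861315
stub 0.6307205493096197 0.6636690649511144 y -0.005615260776882174 tube axis -0.006918617622587864
-0.3493972732045475 0.5416240196454098
stub 0.41477897547066916 0.45165589240569526 y -0.006338821188940757 tube axis -0.005618059046917985
stub 0.627668243060062 0.6644106455806683 y -0.005516545171516663 tube axis -0.006911996818570755
-0.3494415848388481 0.5416264922257906h.py:81: RankWarning: Polyfit may be poorly conditioned
  B=np.array(B);A=np.polyfit(B[:,0],B[:,1],1)
h.py:81: RankWarning: Polyfit may be poorly conditioned
  B=np.array(B);A=np.polyfit(B[:,0],B[:,1],1)
```

View pics/scene5z.png

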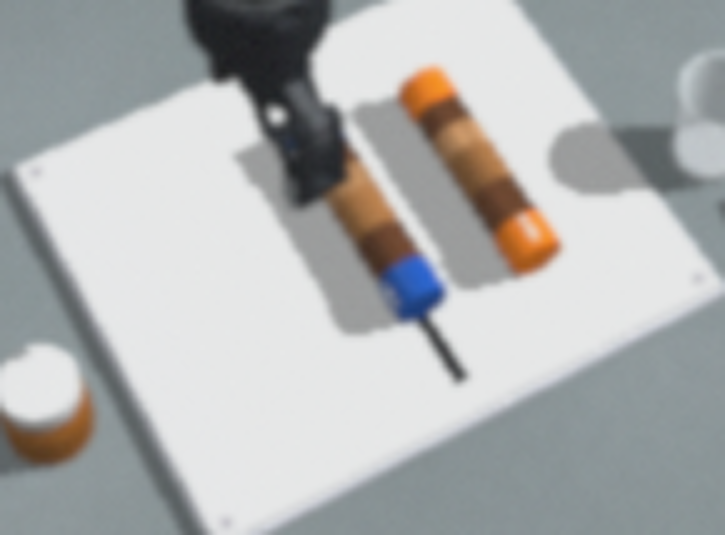

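The fit used too few slices (RankWarning), so I'll relax the slice-width threshold and redo it on the same picture.

```bash
sed -i 's/<.033 or/<.026 or/' h.py; python3 - <<'E'
from h import *
import pickle
c=pickle.load(open('wrist6.pkl','rb'));A,xm=axisfit(c,(160,85,355,145));print('centre y',np.polyval(A,.54),np.degrees(A[0]),xm)
lp,tp=wmeasure(c,(160,85,355,145),(0,0,1,1));print(tubefit(tp))
c=pickle.load(open('wrist6.pkl','rb'));lp,tp=wmeasure(c,(170,0,360,65),(0,0,1,1));t=tubefit(tp);print('orange',t[0],t[1])
E
```

```text
centre y -0.004911444494463773 0.302100448604937 0.5416264922257906
(array([ 0.54156615, -0.0032687 ]), array([0.99995523, 0.00946245]), np.float64(0.15973845162579137))
orange [0.54838168 0.07810899] [ 0.99998302 -0.00582669]
```

```bash
python3 -c "
from station import robot
print(robot.finish_job())"
```

```text
the job is handed in; nothing more can be done
None
```

The blue-capped tube is rolled onto the black line, lying along it and at rest, and the job is handed in. I set the open fingers behind the tube, spread along it. Three slow pushes rolled it about 91 mm, its label turning out of view, and then I backed off and lifted clear. It took about 9.6 s.

**Position across the line:** the last wrist picture puts the tube's middle within about 1 mm of the line (y ≈ -5 mm against -6 mm). Its angle is about 0.3°, against 0.2° for the line.

**Line ends:** about 37 mm of line shows past each end of the tube.

**At rest:** two wrist pictures 0.05 s apart gave the same reading. The arm was about 0.15 m up and touching nothing.

**Checks that disagreed:**
- My first fit of that picture used too few slices and gave -0.35°; the redone fit gave +0.3°.
- A simpler fit without the viewing-angle correction put the tube about 2.5 mm past the line. I trusted the corrected one, which agrees with where the fingers stopped.
- The orange tube read about 2.5 mm further across the line and 5 mm further along it than at the start. That reading was near the edge of the fisheye picture. The arm never came near the tube, and the scene camera shows it in the same place.
- I set a 0.2° turn the wrong way during the second push and corrected it in the third.

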